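# Shelve the replica seal: load the display tray and slide it home to the catch

### The arm

A 7-joint arm with a two-finger parallel gripper is mounted at the origin on the work surface. World frame = base frame: x ahead of the robot, y to its left, z up, the work surface at z = 0. Lengths are in m, angles in degrees, forces in N, time in s.
With the tool pointing down it reaches from about 0.425 to 0.875 m from the base axis. Payload 4.7 kg.
Tool frame: the origin (TCP) lies on the centre line of the jaws, within the pads' length; the fingertips stand 17 mm ahead of it and the grasp point (between the pads) lies 2 mm behind it; z points along the fingers, y is the line along which they close (so a half turn about z gives the same grasp; the last joint's range is limited). The gripper opens to 87 mm and grips with 3 to 60 N. Pads are 19 mm wide; open, the fingers measure 117 mm over their backs; the gripper's body (75 mm by 190 mm) begins 51 mm behind the grasp point.
Start: joints at [-75.911, 18.392, -4.016, 83.108, 1.295, 78.541, -3.26], TCP at [0.149, 0.633, 0.24] pointing down, gripper open.
Joint ranges: [-163.93, 163.93], [-17.29, 119.83], [-79.2, 71.16], [3.27, 140.29], [-89.18, 269.18], [5.43, 117.66], [-154.24, 154.24]. Speed limits (degrees/s): [147.25, 147.25, 180, 180, 180, 180, 180].

### API

Orientations are given as [roll, pitch, yaw] about the fixed x, y, z axes, in that order (R = Rz(yaw) Ry(pitch) Rx(roll)).
In Python, from cell import env, read_camera gives the robot as it stands.
- The arm moves only by the shell command python3 -m jog 'ROWS' [FORCE]. ROWS is JSON, a list of rows, each a list of 5 numbers: the opening, from 0 (shut) to 1 (fully open), then the shift along the tool's x, y, z each as a share of 0.02 m, from -1 to 1, then the turn about the tool's z as a share of 45 degrees, from -1 to 1. In form: [[gripper, x, y, z, yaw], ...]. A call has 1 to 12 rows; each row shifts and turns the commanded pose from where the row before left it, along the tool's axes as they then stand; what a row does not reach is not made up. A row lasts 1/12 s, in which the tool goes at most 41.7 mm and 7.16 degrees, less where a joint would pass 70% of its speed; a pose out of reach is approached as far as the arm can. A call with a number of a shift or a turn outside -1 to 1 is refused whole. A call with a gripper value outside its range is refused whole. The fingers move at their own pace and stop on an object; FORCE is the grip in N (left out, the last holds). Time passes only in rows, so rows that do not move let the fingers close. It gives the time, the measured TCP pose, the force, the opening and the grip force at its end, in the units of the state.
- env.get_obs(): the state, without advancing time (a new reading comes with each control period).
- read_camera(name): name is "scene" or "top" or "wrist"; returns a dict with "color" (420x560x3 uint8, red, green, blue), "range_z" (420x560 float32, m along the optical axis (not along the pixel's ray), 0 where there is no reading), "mtx" (3x3 intrinsics, pixels), "world_from_camera" (4x4, takes a point from camera to world coordinates); the wrist camera has in their place "T_tool_cam" (4x4, takes a point from camera to tool coordinates, whose origin is the TCP and whose axes are the flange's). Camera axes: x right, y down, z forward; pixel columns grow to the right and rows downward; lengths in m; the calibration is good to about 2 mm. A picture is of the moment at which its call begins: read the wrist's pose just before it.
- env.sign_off(): hands the job in; it is judged then, once.
The state is a dict: "time_s": time; "qpos": joint angles; "joint_velocities": joint speeds; "effort": joint torques, N m; "tool_pos": TCP position; "tool_rot": TCP orientation; "force": force on the tool from outside, world axes, zero at the start; "wrist_torque": the same for the moment, N m; "grip_width": finger opening in m; "grasp_force": force on a finger pad.
Only numpy, scipy, OpenCV 4.12 (cv2) and the standard library are available. Lean on these libraries where they do the work, as an engineer would, in place of code of your own. Each camera call takes 0.05 s, during which the arm holds its last target. There are 200 camera calls.

### The job

Stand the amber resin seal upright in the round well of the pulled-out display tray and let go of it; then push the tray by its front lip, away from you along its runners, until the hidden spring catch has clicked and holds it home against its rubber buffer. Push gently and stop once it is home, because ramming the tray on into the buffer is not allowed; leave the tray caught with the seal standing in its well, and leave the other things on the shelf alone.

Things in the scene. Friction and masses are not known exactly. Their poses are not given: they have to be found in the camera images.
- frame: fixed grey runner frame on the shelf (all sizes in mm), 315 long (x) x 194 wide (y) x 50 high: base, two side runners, rear wall, open above and at the front (towards the robot). Origin: underside, on the centre line; it reaches from x = -147 to +168. Its +x axis (within 0.25 rad of world x) is the direction in which the tray is pushed home.
- tray: display tray between the runners: grey felt floor 160 x 150 x 6, glass side and rear walls 28 high, aluminium front lip. Origin: centre of the floor's underside, 34 above the shelf; axes as the frame's. It only slides along frame x: starts at frame x = -55 to -30, ends at +75; 0.6 kg, friction 1.2 N. A catch hidden under it, placed differently every time, is met anywhere from frame x = +5 to +43.
- lip (a point): middle of the top edge of the lip's front face, 68 above the shelf. The lip (10 thick, 154 wide) is pushed on this flat upright face, which reaches 48 down and looks to frame -x; the space before it is free. At the catch the push rises to 8 to 11 N within some 10 mm, then the tray snaps about 5 mm ahead; pushed on, 12 to 20 N means that it is home; let go, it settles on the catch.
- well (a point): centre of the tray floor's top inside the round well: a fixed aluminium ring in the tray, 50 inner and 62 outer diameter, 8 high. 40 above the shelf, 95 behind the lip's front face.
- seal: amber resin replica seal, 66 high, 70 g, standing loose on the shelf: round base 38 diameter and 14 high, waist 16 diameter at height 34, above it a round grip knob 26 diameter from height 44 to 60. Origin: centre of its underside, z up.
- buffer (a joint): squeeze in m of the hidden rubber buffer behind the catch: 0 until the tray has passed the catch, about 0.002 to 0.005 when it is caught and left alone, more while it is pushed on (2.5 N per mm); above 0.009 (about 22 N) the tray has been rammed.
- tweezer_block: nickel block 60 x 44 x 32 with two pairs of tweezers standing in it, 85 high overall; stays where it is. Origin: centre of its underside.
- crucible: white porcelain crucible, 48 across the rim, 40 high; stays where it is. Origin: centre of its underside.
- pot: squat blue ceramic matrix pot, 74 mm across its belly, 45 high, open on top; stays where it is. Origin: centre of its underside.
Things that resemble listed ones, but are neither listed nor needed, are in the scene too. Several things look just like the seal: the one meant starts farthest to the robot's left.

How it is judged:
By the outcome, as a careful person would: the job done as asked, in the order asked, and still so for the second after the job is handed in, with the robot touching nothing.
It also fails if it takes over 51 s, if anything falls off the work surface, if the arm or the gripper's body presses on something with over 40 N, if the wrist force passes 120 N, or if a joint passes its speed limit or range.

## Working session

There is one attempt and no reset: what is moved stays moved. The work goes in short steps, Python scripts to look and compute and a shell command to move; the robot and the scene stay as the last step left them, time stands still between calls to the robot, and variables do not carry over. Pictures are saved under pics/ and viewed, at most 12 in all, crops included, and the job is handed in when it is done.

```bash
mkdir -p pics; cat > h.py <<'E'
import numpy as np, cv2
from cell import env, read_camera
from scipy.spatial.transform import Rotation as R
def cam(n):
    o=env.get_obs(); c=read_camera(n)
    if n=="wrist":
        T=np.eye(4);T[:3,:3]=R.from_euler('xyz',o["tool_rot"],degrees=True).as_matrix();T[:3,3]=o["tool_pos"]
        c["world_from_camera"]=T@c["T_tool_cam"]
    return c
def cloud(c):
    z=c["range_z"];K=c["mtx"];v,u=np.indices(z.shape)
    p=np.stack([(u-K[0,2])/K[0,0]*z,(v-K[1,2])/K[1,1]*z,z],-1)
    T=c["world_from_camera"];return p@T[:3,:3].T+T[:3,3]
def save(c,f):cv2.imwrite(f,c["color"][...,::-1])
E
python3 - <<'E'
from h import *
for n in("top","scene"):
    c=cam(n);save(c,f"pics/{n}0.png");np.savez(f"{n}0.npz",**c)
    print(n,c["mtx"].tolist(),c["world_from_camera"].round(3).tolist())
print(env.get_obs())
E
```

```text
top [[425.56140843893854, 0.0, 278.4640487815076], [0.0, 425.56140843893854, 207.8390359295429], [0.0, 0.0, 1.0]] [[0.015, -0.997, 0.074, 0.444], [-1.0, -0.015, 0.006, -0.008], [-0.005, -0.074, -0.997, 1.157], [0.0, 0.0, 0.0, 1.0]]
scene [[529.6435056133723, 0.0, 280.2760366836747], [0.0, 529.6435056133723, 207.21506830021067], [0.0, 0.0, 1.0]] [[-0.846, 0.465, -0.262, 0.83], [0.534, 0.723, -0.439, 0.471], [-0.015, -0.511, -0.86, 1.011], [0.0, 0.0, 0.0, 1.0]]
{'time_s': 0.1, 'qpos': array([-75.91128972,  18.43527176,  -4.01458486,  83.16822357,
         1.29333686,  78.54138022,  -3.25903526]), 'joint_velocities': array([-0.09380494, -0.08379323, -0.02347434, -0.21082938,  0.00967073,
       -0.11062697,  0.07403874]), 'effort': array([-1.32935033e-04, -4.92574883e+01, -4.05808305e-01, -3.13396668e+01,
       -6.42389199e-02,  3.94793821e-02,  5.36374716e-05]), 'tool_pos': array([0.14925941, 0.63214536, 0.23856279]), 'tool_rot': array([-1.79900261e+02,  4.17193800e-03,  1.66720629e+02]), 'force': array([-0.05101618,  0.00831953, -0.14975601]), 'wrist_torque': array([-0.01301748,  0.00701204, -0.0667342 ]), 'grasp_force': 0.0, 'grip_width': 0.08667124664195643}
```

View pics/top0.png

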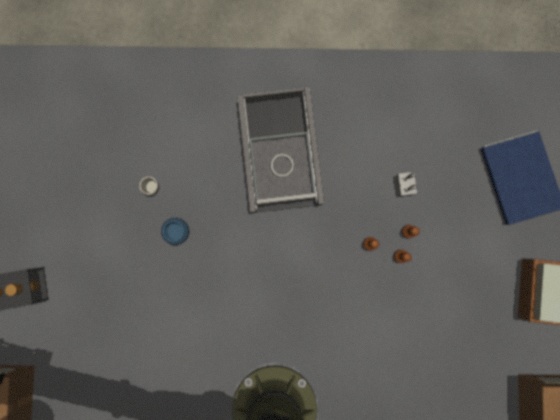

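View pics/scene0.png

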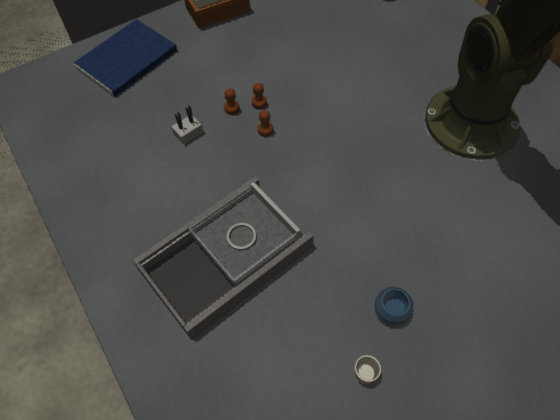

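The top view shows the frame with the tray and its well at (283,165). Three seals stand at (371,244), (411,231) and (402,257). There is also an orange thing on a dark object at the left edge, (11,290), which I need to identify before choosing the seal.

```bash
python3 - <<'E'
from h import *
d=dict(np.load("top0.npz"));P=cloud(d)
for u,v in((11,290),(30,270),(40,290),(15,330),(371,244),(411,231),(402,257),(283,165),(175,231)):print(u,v,P[v,u].round(3))
w=cam("wrist");np.savez("w0.npz",**w)
a=cv2.resize(d["color"][240:345,0:140],(560,420),interpolation=cv2.INTER_CUBIC)
im=np.hstack([a,w["color"]])[...,::-1];im=cv2.resize(im,(800,300))
cv2.imwrite("pics/l1.png",np.clip(im*1.8,0,255).astype('uint8'))
E
```

```text
11 290 [0.309 0.653 0.102]
30 270 [0.355 0.633 0.06 ]
40 290 [0.298 0.635 0.006]
15 330 [0.191 0.698 0.003]
371 244 [ 0.435 -0.239  0.065]
411 231 [ 0.47  -0.342  0.063]
402 257 [ 0.403 -0.32   0.056]
283 165 [ 0.64  -0.011  0.039]
175 231 [0.462 0.278 0.006]
```

View pics/l1.png

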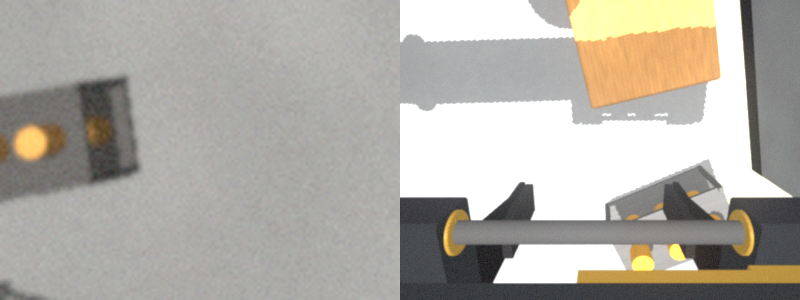

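The left-edge object is a rack of amber cylinders about 0.10 high, so not seals. That makes the seal at (371,244) the one meant. Next I'll measure the frame, lip, well and seal.

```bash
python3 - <<'E'
from h import *
for n in("top","scene"):
    d=dict(np.load(n+"0.npz"));P=cloud(d);ok=d["range_z"]>0;c=d["color"].astype(int)
    x,y,z=P[...,0],P[...,1],P[...,2]
    near=ok&(abs(x-.66)<.25)&(abs(y-.0)<.16)
    m=near&(z>.012)
    q=P[m]; (cx,cy),(w,h),a=cv2.minAreaRect(q[:,:2].astype('float32')); print(n,"frame rect",cx,cy,w,h,a,"zmed table",np.median(z[near&(z<.006)]))
    yaw=np.deg2rad(a if a<45 else a-90)
    e=np.array([np.cos(yaw),np.sin(yaw)]);f=np.array([-e[1],e[0]])
    s=(P[...,:2]-[cx,cy])@e;t=(P[...,:2]-[cx,cy])@f
    k=near&(z>.059)&(s<-.05);print(" lip s",np.percentile(s[k],[2,50,98]).round(4),"t",np.percentile(t[k],[2,50,98]).round(4),"z",np.median(z[k]))
    # ring: bright pixels in tray floor
    g=c.sum(-1); k=near&(abs(t)<.06)&(abs(s+.055)<.06)&(z>.036)&(z<.055)&(g>g[near].mean()*1.35)
    r=P[k]; 
    if len(r)>10:
        (a1,b1),rad=cv2.minEnclosingCircle(r[:,:2].astype('float32'));print(" ring",len(r),a1,b1,rad,np.median(r[:,2]))
    # seals
    m=ok&(z>.008)&(c[...,0]>1.6*c[...,2])&(abs(x-.435)<.045)&(abs(y+.24)<.04)
    q=P[m];hi=q[q[:,2]>.04];lo=q[q[:,2]<.016]
    print(" seal",len(q),"knob",(hi[:,:2].min(0)+hi[:,:2].max(0))/2,np.ptp(hi[:,:2],axis=0),"zmax",q[:,2].max(),"base",len(lo) and ((lo[:,:2].min(0)+lo[:,:2].max(0))/2,np.ptp(lo[:,:2],axis=0)))
E
```

```text
top frame rect 0.6847710013389587 -0.0020979344844818115 0.3163928985595703 0.19427300989627838 7.501359939575195 zmed table -0.00021066848138340255
 lip s [-0.1395 -0.1331 -0.0555] t [-0.076  -0.0006  0.0764] z 0.06629857529002181
 ring 96 0.6401430368423462 -0.008560236543416977 0.03021175228059292 0.04724868789122638
 seal 151 knob [ 0.43666    -0.24648257] [0.02315695 0.02192291] zmax 0.07034618749759014 base (array([ 0.43752867, -0.24242704]), array([0.03220463, 0.02634554]))
scene frame rect 0.6835163235664368 -0.001718573272228241 0.3156454563140869 0.19665201008319855 7.582659721374512 zmed table -0.00041466050173166735
 lip s [-0.1382 -0.13   -0.0553] t [-0.0768  0.0063  0.0768] z 0.06535272714925044
 ring 197 0.6389142274856567 -0.011125634424388409 0.03379387781023979 0.047042052043496874
 seal 260 knob [ 0.438121   -0.24418594] [0.02571174 0.02378651] zmax 0.06909576786901805 base (array([ 0.43910623, -0.24647665]), array([0.03498205, 0.03467993]))
```

Frame yaw is 7.5°. The lip face sits at frame x of about -0.1285, the well at about (0.640, -0.009) and the seal at about (0.438, -0.245). All of these agree with the given sizes. I'll move there above the tray, then turn the tool.

```bash
python3 -m jog '[[1,-0.5,-0.45,0,0],[1,-0.97,-0.88,0,0],[1,-0.97,-0.88,0,0],[1,-0.97,-0.88,0,0],[1,-0.97,-0.88,0,0],[1,-0.97,-0.88,0,0],[1,-0.97,-0.88,0,0],[1,-0.97,-0.88,0,0],[1,-0.97,-0.88,0,0],[1,-0.97,-0.88,0,0],[1,-0.97,-0.88,0,0],[1,-0.97,-0.88,0,0]]'
python3 -m jog '[[1,-0.97,-0.88,0,0],[1,-0.97,-0.88,0,0],[1,-0.97,-0.88,0,0],[1,-0.97,-0.88,0,0],[1,-0.97,-0.88,0,0],[1,-0.97,-0.88,0,0],[1,-0.97,-0.88,0,0],[1,-0.97,-0.88,0,0],[1,-0.97,-0.88,0,0],[1,-0.97,-0.88,0,0],[1,-0.97,-0.88,0,0],[1,-0.97,-0.88,0,0]]'
python3 -m jog '[[1,-0.97,-0.88,0,0],[1,-0.97,-0.88,0,0],[1,-0.97,-0.88,0,0],[1,0,0,0,0.15],[1,0,0,0,0.15],[1,0,0,0,0.15],[1,0,0,0,0.15],[1,0,0,0,0.15],[1,0,0,0,0.15],[1,0,0,0,0.15],[1,0,0,0,0.15],[1,0,0,0,0.15]]'
python3 -m jog '[[1,0,0,0,0.15],[1,0,0,0,0.15],[1,0,0,0,0.15],[1,0,0,0,0.15],[1,0,0,0,0.15],[1,0,0,0,0.15],[1,0,0,0,0.15],[1,0,0,0,0.15],[1,0,0,0,0.15],[1,0,0,0,0.15],[1,0,0,0,0.15],[1,0,0,0,0.15]]'
```

```text
time_s: 1.15
tool_pos: [0.3211, 0.3818, 0.2395]
tool_rot: [-180.0, 0.0, 166.7]
force: [0.4, -0.5, 0.1]
grip_width: 0.0872
grasp_force: 0.0
time_s: 2.15
tool_pos: [0.4984, 0.1229, 0.2395]
tool_rot: [180.0, -0.0, 166.7]
force: [0.3, -0.4, 0.1]
grip_width: 0.0871
grasp_force: 0.0
time_s: 3.15
tool_pos: [0.5421, 0.0593, 0.2394]
tool_rot: [-180.0, -0.0, 105.6]
force: [0.0, -0.6, -1.0]
grip_width: 0.0869
grasp_force: 0.0
time_s: 4.15
tool_pos: [0.5421, 0.0593, 0.2393]
tool_rot: [-180.0, 0.0, 24.6]
force: [0.2, -0.9, 0.1]
grip_width: 0.0869
grasp_force: 0.0
```

```bash
python3 -m jog '[[1,0,0,0,0.13],[1,0,0,0,0.13],[1,0,0,0,0.12],[1,-0.48,0.96,0,0],[1,-0.48,0.96,0,0],[1,-0.48,0.96,0,0],[1,-0.48,0.96,0,0],[1,-0.48,0.96,0,0],[1,-0.48,0.96,0,0],[1,-0.48,0.96,0,0],[1,-0.48,0.96,0,0],[1,-0.48,0.96,0,0]]'
python3 -m jog '[[1,-0.48,0.96,0,0],[1,-0.48,0.96,0,0],[1,-0.48,0.96,0,0],[1,-0.48,0.96,0,0],[1,-0.48,0.96,0,0],[1,-0.48,0.96,0,0],[1,0,0,0,0],[1,0,0,0,0]]'
python3 - <<'E'
from h import *
c=cam("wrist");save(c,"pics/w1.png");P=cloud(c);z=P[...,2];k=c["color"].astype(int)
m=(c["range_z"]>0)&(z>.008)&(z<.08)&(k[...,0]>1.5*k[...,2])
n,L,st,ce=cv2.connectedComponentsWithStats(m.astype('uint8'))
for i in range(1,n):
    if st[i,4]>200:
        q=P[L==i];hi=q[q[:,2]>.045];lo=q[q[:,2]<.016];f=lambda a:((a[:,:2].min(0)+a[:,:2].max(0))/2,np.ptp(a[:,:2],axis=0)) if len(a) else 0
        print(st[i],ce[i].round(),f(hi),f(lo),q[:,2].max())
E
```

```text
time_s: 5.15
tool_pos: [0.4792, -0.1247, 0.2392]
tool_rot: [-179.9, 0.0, 7.9]
force: [0.4, 0.6, -0.3]
grip_width: 0.0865
grasp_force: 0.0
time_s: 5.82
tool_pos: [0.4379, -0.2463, 0.2393]
tool_rot: [-179.9, -0.0, 7.7]
force: [-0.4, 0.6, -0.4]
grip_width: 0.0871
grasp_force: 0.0
[ 369  145   49   42 1446] [393. 166.] (array([ 0.47173222, -0.3538671 ]), array([0.02385146, 0.02445229])) (array([ 0.47167872, -0.35286784]), array([0.03571708, 0.03349934])) 0.068027569177747
[ 263  165   37   44 1213] [281. 186.] (array([ 0.43708593, -0.25053743]), array([0.02432032, 0.02518412])) (array([ 0.43973437, -0.25074571]), array([0.03065866, 0.03674946])) 0.06824731667637401
[ 337  206   41   47 1318] [358. 228.] (array([ 0.40542013, -0.33243255]), array([0.02380372, 0.0241308 ])) (array([ 0.40511891, -0.33275578]), array([0.03560194, 0.03652192])) 0.06868047107937769
```

View pics/w1.png

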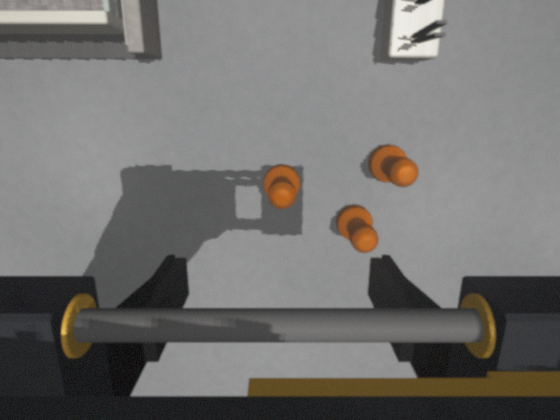

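The wrist view shows the wanted seal at (281,186), nearly on the jaws' midline (column 279), with its two twins to the right. I'll descend part way and check again.

```bash
python3 -m jog '[[1,0,0,0.7,0],[1,0,0,0.9,0],[1,0,0,0.9,0],[1,0,0,0.9,0],[1,0,0,0.9,0],[1,0,0,0.7,0],[1,0,0,0,0],[1,0,0,0,0]]'
python3 - <<'E'
from h import *
c=cam("wrist");save(c,"pics/w2.png");P=cloud(c);z=P[...,2];k=c["color"].astype(int)
print(c["T_tool_cam"].round(4).tolist(),c["mtx"][0].round(1))
m=(c["range_z"]>0)&(z>.008)&(z<.08)&(k[...,0]>1.5*k[...,2])
n,L,st,ce=cv2.connectedComponentsWithStats(m.astype('uint8'))
for i in range(1,n):
    if st[i,4]>200:
        q=P[L==i];hi=q[q[:,2]>.045];lo=q[q[:,2]<.016];f=lambda a:((a[:,:2].min(0)+a[:,:2].max(0))/2,np.ptp(a[:,:2],axis=0)) if len(a) else 0
        print(st[i],ce[i].round(),f(hi),f(lo),q[:,2].max())
E
```

```text
time_s: 6.53
tool_pos: [0.4393, -0.2436, 0.139]
tool_rot: [-180.0, 0.1, 8.0]
force: [0.1, -0.3, -0.3]
grip_width: 0.087
grasp_force: 0.0
[[-0.0005, -0.955, -0.2965, 0.0821], [1.0, -0.0006, 0.0002, 0.0011], [-0.0004, -0.2965, 0.955, -0.1453], [0.0, 0.0, 0.0, 1.0]] [372.7   0.  278. ]
[ 403  164   77   62 3090] [440. 195.] (array([ 0.47180624, -0.35428612]), array([0.02421588, 0.02618314])) (array([ 0.47160019, -0.35311144]), array([0.03614984, 0.03531416])) 0.06867043707512904
[ 262  190   49   65 2433] [286. 221.] (array([ 0.43750964, -0.25060775]), array([0.0242329 , 0.02517381])) (array([ 0.44010294, -0.25106974]), array([0.03014797, 0.03704626])) 0.06784419982238943
[358 243  58  43 839] [381. 259.] (array([ 0.41472527, -0.33909734]), array([0.00440458, 0.00830792])) (array([ 0.40691335, -0.33298225]), array([0.03236578, 0.03711016])) 0.060880649061742814
```

View pics/w2.png

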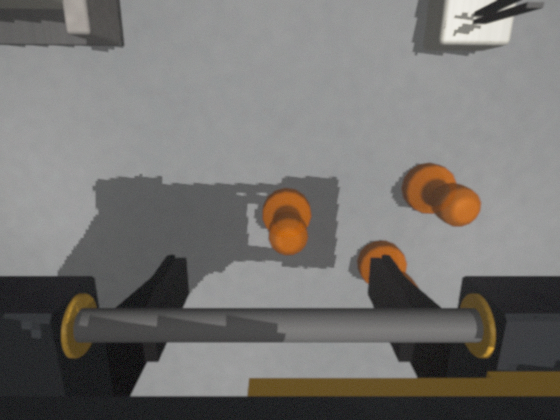

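Knob and base sit at column ~287, against the jaw midline at 279, so the seal is about 5.5 mm to tool +y. I'll correct that, descend and grip.

```bash
python3 -m jog '[[0.7,0,0.28,0,0],[0.7,0,0,0.5,0],[0.7,0,0,0.8,0],[0.7,0,0,0.8,0],[0.7,0,0,0.8,0],[0.7,0,0,0.8,0],[0.7,0,0,0.5,0],[0.7,0,0,0.25,0],[0.7,0,0,0,0],[0.7,0,0,0,0]]' 15
python3 - <<'E'
from h import *
c=cam("wrist");save(c,"pics/w3.png")
E
```

```text
time_s: 7.42
tool_pos: [0.4406, -0.2506, 0.0509]
tool_rot: [180.0, -0.0, 7.9]
force: [-0.2, -0.3, -0.0]
grip_width: 0.0611
grasp_force: 0.0
```

View pics/w3.png

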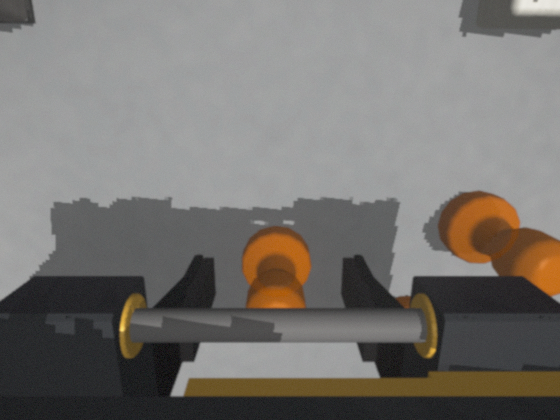

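The seal (column 276) is centred between the fingers (mid 279). I'll close and lift.

```bash
python3 -m jog '[[0.4,0,0,0,0],[0.2,0,0,0,0],[0,0,0,0,0],[0,0,0,0,0],[0,0,0,0,0],[0,0,0,0,0],[0,0,0,0,0]]' 15
python3 -m jog '[[0,0,0,-0.2,0],[0,0,0,-0.7,0],[0,0,0,-0.9,0],[0,0,0,-0.9,0],[0,0,0,-0.9,0],[0,0,0,-0.9,0],[0,0,0,-0.5,0],[0,0,0,0,0]]'
python3 - <<'E'
from h import *
c=cam("wrist");a=c["color"][160:330,160:400];cv2.imwrite("pics/w4.png",cv2.resize(a,(720,510))[...,::-1])
s=cam("scene");P=cloud(s);k=s["color"].astype(int);z=P[...,2];o=env.get_obs()["tool_pos"];print(o)
m=(s["range_z"]>0)&(k[...,0]>1.6*k[...,2])&(abs(P[...,0]-o[0])<.04)&(abs(P[...,1]-o[1])<.04)&(z<o[2]+.02)
q=P[m];print(len(q),q[:,2].min(),q[:,2].max());lo=q[q[:,2]<q[:,2].min()+.012];print((lo.min(0)+lo.max(0))/2,np.ptp(lo,axis=0))
E
```

```text
time_s: 8.05
tool_pos: [0.4404, -0.2501, 0.0506]
tool_rot: [-180.0, -0.0, 7.9]
force: [-0.1, 0.1, -0.4]
grip_width: 0.0248
grasp_force: 15.0
time_s: 8.72
tool_pos: [0.4418, -0.2509, 0.1527]
tool_rot: [179.9, -0.2, 7.9]
force: [0.8, -0.6, 0.2]
grip_width: 0.025
grasp_force: 15.0
[ 0.44033534 -0.24988921  0.15026945]
192 0.09756626440076022 0.16602600167877923
[ 0.44386802 -0.24140248  0.10338768] [0.02583582 0.02459287 0.01164284]
```

View pics/w4.png

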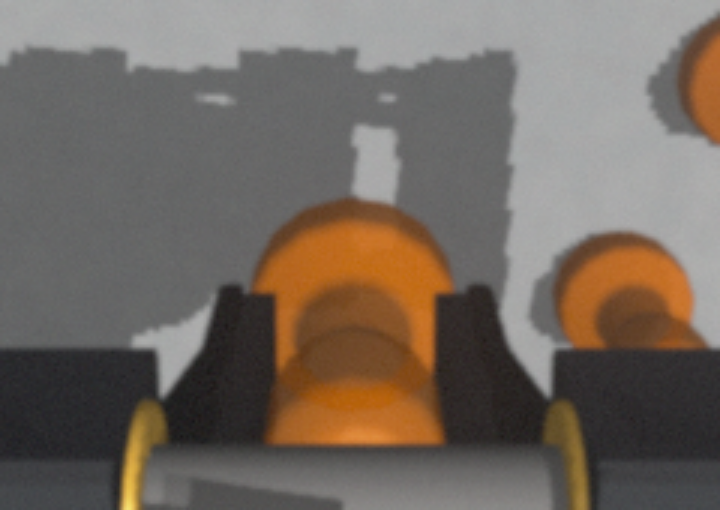

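The seal is held upright. Carrying it over the well.

```bash
python3 -m jog '[[0,0.3,-0.3,0,0],[0,0.6,-0.5,0,0],[0,0.9,-0.85,0,0],[0,0.9,-0.85,0,0],[0,0.9,-0.85,0,0],[0,0.9,-0.85,0,0],[0,0.9,-0.85,0,0],[0,0.9,-0.85,0,0],[0,0.9,-0.85,0,0],[0,0.9,-0.85,0,0],[0,0.9,-0.85,0,0],[0,0.9,-0.85,0,0]]'
python3 -m jog '[[0,0.9,-0.75,0,0],[0,0.9,-0.7,0,0],[0,0.6,-0.2,0,0],[0,0.1,0,0,0],[0,0,0,0,0],[0,0,0,0,0]]'
python3 - <<'E'
from h import *
o=env.get_obs();print(o["tool_pos"],o["tool_rot"])
c=cam("wrist");save(c,"pics/w5.png");np.savez("w5.npz",**c);P=cloud(c);T=c["T_tool_cam"]
W=c["world_from_camera"]@np.linalg.inv(T);Q=(P-W[:3,3])@W[:3,:3]
k=c["color"].astype(int);am=(c["range_z"]>0)&(k[...,0]>1.6*k[...,2])
for a,b in((.03,.055),(.035,.045),(.045,.056)):
    q=Q[am&(Q[...,2]>a)&(Q[...,2]<b)];print(a,b,len(q),q[:,:2].min(0).round(4),q[:,:2].max(0).round(4))
E
```

```text
time_s: 9.82
tool_pos: [0.6116, -0.0355, 0.1487]
tool_rot: [-180.0, 0.1, 8.0]
force: [0.3, -0.4, -0.6]
grip_width: 0.0251
grasp_force: 15.0
time_s: 10.32
tool_pos: [0.6552, 0.0002, 0.1494]
tool_rot: [180.0, 0.1, 7.8]
force: [-0.4, -0.2, -1.3]
grip_width: 0.0248
grasp_force: 15.0
[6.55160096e-01 1.73602331e-04 1.49430293e-01] [1.79966809e+02 1.31831887e-01 7.82607501e+00]
0.03 0.055 1900 [-0.015 -0.017] [0.0153 0.0182]
0.035 0.045 706 [-0.015 -0.017] [0.0153 0.0182]
0.045 0.056 82 [ 0.0036 -0.0125] [0.0151 0.0177]
```

View pics/w5.png

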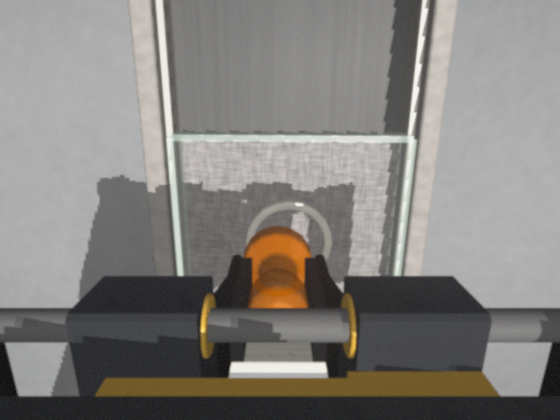

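The arc of the ring shows at (247,240), (290,202) and (331,240), with the seal left of and in front of its centre. I'll fit the ring in tool coordinates.

```bash
python3 - <<'E'
from h import *
from scipy.optimize import least_squares
c=dict(np.load("w5.npz"));K=c["mtx"];T=c["T_tool_cam"]
W=c["world_from_camera"]@np.linalg.inv(T)
P=cloud(c);z=P[...,2];Q=(P-W[:3,3])@W[:3,:3]
m=(z>.0445)&(z<.052)&(np.arange(560)>235)&(np.arange(560)<345)&(np.arange(420)[:,None]>190)&(np.arange(420)[:,None]<262)&(c["color"][...,0]<1.3*c["color"][...,2].astype(int))
q=Q[m][:,:2];print(len(q),z[m].mean())
for f in (28,):
    r=least_squares(lambda p:np.hypot(*(q-p).T)-.028,[0,0],loss='soft_l1',f_scale=.003);print("ring tool",r.x,"std",np.std(r.fun),"world",W[:2,:2]@r.x+W[:2,3])
# hand-read outer edge points
h=[]
for u,v in((247,240),(255,219),(290,202),(310,207),(331,240)):
    d=np.array([(u-K[0,2])/K[0,0],(v-K[1,2])/K[1,1],1.]);M=c["world_from_camera"];dw=M[:3,:3]@d;p=M[:3,3]+dw*(.048-M[2,3])/dw[2];h.append((W[:3,:3].T@(p-W[:3,3]))[:2])
h=np.array(h);r=least_squares(lambda p:np.hypot(*(h-p).T)-.031,[0,0]);print("hand",r.x,r.fun.round(4),W[:2,:2]@r.x+W[:2,3])
E
```

```text
1169 0.0477731286901556
ring tool [-0.01628882  0.00800997] std 0.0017496062893505382 world [ 0.64011374 -0.00997975]
hand [-0.01776471  0.00912771] [-0.0009 -0.0004  0.0003  0.0001 -0.0012] [ 0.63880379 -0.01128804]
```

```bash
python3 -m jog '[[0,-0.35,0.2,0,0],[0,-0.34,0.17,0,0],[0,0,0,0.5,0],[0,0,0,0.7,0],[0,0,0,0.7,0],[0,0,0,0.35,0],[0,0,0,0,0],[0,0,0,0,0]]'
python3 - <<'E'
from h import *
c=cam("wrist");np.savez("w6.npz",**c)
s=cam("scene")["color"];a=cv2.resize(c["color"],(400,300));b=cv2.resize(s[180:285,170:310],(400,300),interpolation=cv2.INTER_CUBIC)
cv2.imwrite("pics/w6.png",np.clip(np.hstack([a,b])[...,::-1]*1.3,0,255).astype('uint8'))
E
```

```text
time_s: 11.03
tool_pos: [0.6429, -0.0084, 0.1044]
tool_rot: [180.0, 0.1, 7.9]
force: [0.9, 1.0, -0.8]
grip_width: 0.0252
grasp_force: 15.0
```

View pics/w6.png

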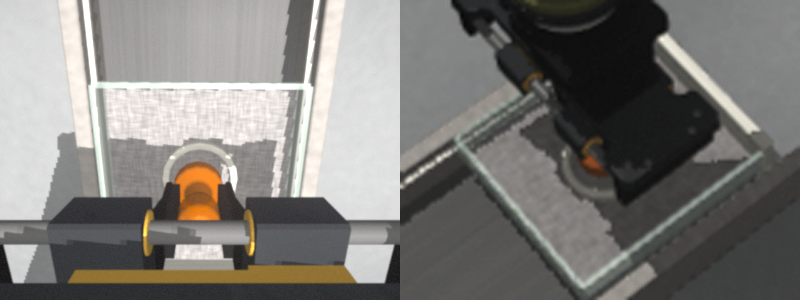

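The seal (columns 177-226 of the left half) is centred in the ring (163-240). I'll lower it gently.

```bash
python3 -m jog '[[0,0,0,0.2,0],[0,0,0,0.2,0],[0,0,0,0.1,0],[0,0,0,0,0],[0,0,0,0,0]]'
python3 -m jog '[[0,0,0,0.05,0],[0,0,0,0.05,0],[0,0,0,0,0],[0,0,0,0,0]]'
```

```text
time_s: 11.55
tool_pos: [0.6433, -0.0085, 0.0954]
tool_rot: [-180.0, 0.0, 7.9]
force: [-0.5, -0.4, -0.4]
grip_width: 0.0248
grasp_force: 15.0
time_s: 11.88
tool_pos: [0.6434, -0.0085, 0.0935]
tool_rot: [-180.0, 0.0, 7.9]
force: [-0.2, 0.2, 0.0]
grip_width: 0.0251
grasp_force: 15.0
```

```bash
python3 -m jog '[[0,0,0,0.05,0],[0,0,0,0.03,0],[0,0,0,0,0],[0,0,0,0,0]]'
python3 -m jog '[[0,0,0,0.04,0],[0,0,0,0,0],[0,0,0,0,0]]'
```

```text
time_s: 12.22
tool_pos: [0.6434, -0.0086, 0.0919]
tool_rot: [180.0, 0.0, 7.9]
force: [0.3, 0.4, -0.8]
grip_width: 0.0248
grasp_force: 15.0
time_s: 12.47
tool_pos: [0.6434, -0.0085, 0.0912]
tool_rot: [-180.0, -0.0, 7.9]
force: [-0.5, 0.7, -0.2]
grip_width: 0.0247
grasp_force: 15.0
```

```bash
python3 -m jog '[[0,0,0,0.04,0],[0,0,0,0,0],[0,0,0,0,0]]'
python3 -m jog '[[0.33,0,0,0,0],[0.4,0,0,0,0],[0.5,0,0,0,0],[0.6,0,0,0,0],[0.6,0,0,0,0],[0.6,0,0,-0.2,0],[0.6,0,0,-0.6,0],[0.6,0,0,-0.9,0],[0.6,0,0,-0.9,0],[0.6,0,0,-0.9,0],[0.6,0,0,-0.9,0],[0.6,0,0,-0.3,0]]'
python3 - <<'E'
from h import *
s=cam("scene");save(s,"pics/s7.png");c=cam("wrist");P=cloud(c);k=c["color"].astype(int);z=P[...,2]
cv2.imwrite("pics/w7.png",c["color"][...,::-1])
m=(c["range_z"]>0)&(k[...,0]>1.6*k[...,2])&(z>.035)&(z<.12)
q=P[m];print(len(q),q.min(0),q.max(0));hi=q[q[:,2]>.09];lo=q[q[:,2]<.058];print((hi.min(0)+hi.max(0))/2,(lo.min(0)+lo.max(0))/2)
P=cloud(s)
y=7.7*np.pi/180;e=np.array([np.cos(y),np.sin(y)]);z=P[...,2]
t=(P[...,:2]-[.684,-.002])@np.array([-e[1],e[0]]);S=(P[...,:2]-[.684,-.002])@e
kk=(z>.055)&(z<.075)&(abs(t)<.06)&(S<-.1)&(S>-.2);print("lip",np.percentile(S[kk],[2,50,98]),kk.sum())
E
```

```text
time_s: 12.72
tool_pos: [0.6436, -0.0085, 0.0906]
tool_rot: [-180.0, -0.0, 7.9]
force: [-0.3, 0.1, 1.0]
grip_width: 0.0249
grasp_force: 15.0
time_s: 13.72
tool_pos: [0.6451, -0.009, 0.1885]
tool_rot: [180.0, -0.3, 7.9]
force: [1.2, 0.8, -0.4]
grip_width: 0.052
grasp_force: 0.0
2316 [ 0.60887641 -0.02969478  0.03910168] [0.65835496 0.00891021 0.10788889]
[ 0.64039866 -0.00955611  0.0989693 ] [ 0.63361569 -0.01039229  0.04854997]
lip [-0.13907485 -0.13200945 -0.1283483 ] 164
```

View pics/w7.png

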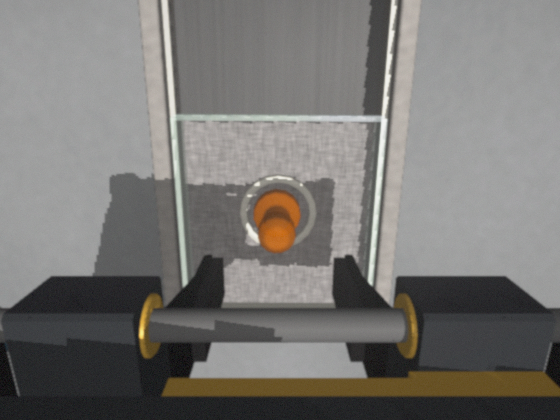

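The seal stands in the well, base at (276,212) inside the ring. Next I'll go in front of the lip, shut the jaws and lower.

```bash
python3 -m jog '[[0.6,-0.4,0,0,0],[0.3,-0.8,0,0,0],[0,-0.95,-0.08,0,0],[0,-0.95,0,0,0],[0,-0.95,0,0,0],[0,-0.95,0,0,0],[0,-0.95,0,0,0],[0,-0.7,0,0,0],[0,-0.3,0,0.3,0],[0,0,0,0.7,0],[0,0,0,0.9,0],[0,0,0,0.9,0]]'
python3 -m jog '[[0,0,0,0.9,0],[0,0,0,0.9,0],[0,0,0,0.9,0],[0,0,0,0.8,0],[0,0,0,0.5,0],[0,0,0,0.2,0],[0,0,0,0,0],[0,0,0,0,0]]'
python3 -m jog '[[0,0.3,0,0,0],[0,0.3,0,0,0],[0,0.15,0,0,0],[0,0,0,0,0],[0,0,0,0,0]]'
```

```text
time_s: 14.82
tool_pos: [0.505, -0.0256, 0.1269]
tool_rot: [-180.0, -0.0, 7.9]
force: [0.7, 0.2, 0.2]
grip_width: 0.0008
grasp_force: 0.0
time_s: 15.48
tool_pos: [0.5057, -0.0262, 0.0445]
tool_rot: [180.0, -0.0, 7.9]
force: [-0.0, 0.2, 0.6]
grip_width: 0.001
grasp_force: 0.0
time_s: 15.9
tool_pos: [0.5208, -0.024, 0.0446]
tool_rot: [180.0, -0.0, 7.9]
force: [-0.4, 0.3, 0.6]
grip_width: 0.0007
grasp_force: 0.0
```

```bash
python3 -m jog '[[0,0.15,0,0,0],[0,0.15,0,0,0],[0,0.15,0,0,0],[0,0.15,0,0,0],[0,0.08,0,0,0],[0,0.06,0,0,0],[0,0.06,0,0,0],[0,0.06,0,0,0],[0,0.06,0,0,0],[0,0.06,0,0,0]]'
python3 -m jog '[[0,0.07,0,0,0],[0,0.08,0,0,0],[0,0.09,0,0,0],[0,0.1,0,0,0],[0,0.1,0,0,0],[0,0.1,0,0,0],[0,0.1,0,0,0],[0,0.1,0,0,0],[0,0.1,0,0,0],[0,0.1,0,0,0],[0,0.1,0,0,0],[0,0.1,0,0,0]]'
```

```text
time_s: 16.73
tool_pos: [0.5396, -0.0213, 0.0442]
tool_rot: [-180.0, 0.0, 7.9]
force: [-1.0, -0.5, -0.1]
grip_width: 0.0005
grasp_force: 0.6
time_s: 17.73
tool_pos: [0.5626, -0.0182, 0.0444]
tool_rot: [180.0, -0.0, 7.9]
force: [-1.7, -0.9, -0.2]
grip_width: 0.0004
grasp_force: 0.7
```

```bash
python3 -m jog '[[0,0.1,0,0,0],[0,0.1,0,0,0],[0,0.1,0,0,0],[0,0.1,0,0,0],[0,0.1,0,0,0],[0,0.1,0,0,0],[0,0.05,0,0,0],[0,0.05,0,0,0],[0,0.05,0,0,0],[0,0.05,0,0,0]]'
```

```text
time_s: 18.57
tool_pos: [0.5783, -0.0159, 0.0444]
tool_rot: [-180.0, -0.0, 7.9]
force: [-1.4, -0.2, -0.1]
grip_width: 0.0003
grasp_force: 0.6
```

```bash
python3 -m jog '[[0,0.05,0,0,0],[0,0.05,0,0,0],[0,0.05,0,0,0],[0,0.05,0,0,0],[0,0.05,0,0,0],[0,0.05,0,0,0]]'
```

```text
time_s: 19.07
tool_pos: [0.5824, -0.0153, 0.0441]
tool_rot: [-179.9, 0.2, 7.9]
force: [-7.3, -1.4, 5.6]
grip_width: 0.0004
grasp_force: 4.2
```

```bash
python3 -m jog '[[0,0.05,0,0,0],[0,0.05,0,0,0],[0,0,0,0,0]]'
```

```text
time_s: 19.32
tool_pos: [0.5834, -0.0152, 0.0439]
tool_rot: [-179.9, 0.3, 7.8]
force: [-8.3, -0.6, 6.0]
grip_width: 0.0007
grasp_force: 4.5
```

```bash
python3 -m jog '[[0,0.05,0,0,0],[0,0.05,0,0,0],[0,0,0,0,0]]'
```

```text
time_s: 19.57
tool_pos: [0.5856, -0.0149, 0.0439]
tool_rot: [-179.9, 0.3, 7.8]
force: [-8.7, -0.6, 5.2]
grip_width: 0.0007
grasp_force: 4.2
```

```bash
python3 -m jog '[[0,0.05,0,0,0],[0,0.05,0,0,0],[0,0,0,0,0]]'
```

```text
time_s: 19.82
tool_pos: [0.5884, -0.0145, 0.0439]
tool_rot: [-180.0, 0.2, 7.8]
force: [-6.0, -0.9, 3.0]
grip_width: 0.001
grasp_force: 2.8
```

```bash
python3 -m jog '[[0,0.05,0,0,0],[0,0.05,0,0,0],[0,0,0,0,0]]'
```

```text
time_s: 20.07
tool_pos: [0.5921, -0.0139, 0.0441]
tool_rot: [-180.0, -0.0, 7.9]
force: [-0.8, 0.8, -0.5]
grip_width: 0.0006
grasp_force: 0.6
```

```bash
python3 -m jog '[[0,0.05,0,0,0],[0,0.05,0,0,0],[0,0,0,0,0]]'
```

```text
time_s: 20.32
tool_pos: [0.5951, -0.0133, 0.0447]
tool_rot: [180.0, -0.1, 7.9]
force: [-0.1, 0.2, 0.4]
grip_width: 0.0002
grasp_force: 0.0
```

```bash
python3 -m jog '[[0,0.05,0,0,0],[0,0.05,0,0,0],[0,0,0,0,0]]'
```

```text
time_s: 20.57
tool_pos: [0.5962, -0.0133, 0.0444]
tool_rot: [-180.0, -0.0, 7.9]
force: [-0.3, -0.2, 0.5]
grip_width: 0.0006
grasp_force: 0.3
```

```bash
python3 -m jog '[[0,0.05,0,0,0],[0,0.05,0,0,0],[0,0,0,0,0]]'
```

```text
time_s: 20.82
tool_pos: [0.5975, -0.0132, 0.0442]
tool_rot: [-180.0, 0.1, 7.9]
force: [-3.3, 0.4, 1.9]
grip_width: 0.0007
grasp_force: 1.7
```

```bash
python3 -m jog '[[0,0.05,0,0,0],[0,0.05,0,0,0],[0,0,0,0,0]]'
```

```text
time_s: 21.07
tool_pos: [0.5989, -0.013, 0.0442]
tool_rot: [-180.0, 0.1, 7.9]
force: [-5.7, -0.2, 4.2]
grip_width: 0.0005
grasp_force: 2.9
```

```bash
python3 -m jog '[[0,0.05,0,0,0],[0,0.05,0,0,0],[0,0,0,0,0]]'
```

```text
time_s: 21.32
tool_pos: [0.5999, -0.0129, 0.044]
tool_rot: [-179.9, 0.3, 7.8]
force: [-8.7, -0.3, 5.1]
grip_width: 0.0004
grasp_force: 4.2
```

```bash
python3 -m jog '[[0,0.05,0,0,0],[0,0.05,0,0,0],[0,0,0,0,0]]'
```

```text
time_s: 21.57
tool_pos: [0.6003, -0.0129, 0.0439]
tool_rot: [-179.9, 0.5, 7.8]
force: [-12.6, 0.1, 9.4]
grip_width: 0.0006
grasp_force: 6.3
```

```bash
python3 -m jog '[[0,0.04,0,0,0],[0,0,0,0,0],[0,0,0,0,0]]'
```

```text
time_s: 21.82
tool_pos: [0.6004, -0.0129, 0.0437]
tool_rot: [-179.9, 0.5, 7.8]
force: [-14.1, 0.1, 9.6]
grip_width: 0.0004
grasp_force: 7.1
```

At 14 N it is clearly home. I'll back off slowly, rise clear and check.

```bash
python3 -m jog '[[0,-0.1,0,0,0],[0,-0.15,0,0,0],[0,-0.2,0,0,0],[0,-0.3,0,0,0],[0,-0.6,0,0,0],[0,-0.8,0,0,0],[0,-0.6,0,-0.3,0],[0,0,0,-0.9,0],[0,0,0,-0.9,0],[0,0,0,-0.9,0],[0,0,0,-0.9,0],[0,0,0,-0.9,0]]'
python3 -m jog '[[0,-0.5,0,-0.9,0],[0,-0.9,0,-0.9,0],[0,-0.9,0,-0.9,0],[0,-0.5,0,-0.3,0],[0,0,0,0,0]]'
python3 - <<'E'
from h import *
s=cam("scene");c=cam("wrist");np.savez("s8.npz",**s)
cv2.imwrite("pics/s8.png",np.hstack([cv2.resize(s["color"][150:360,110:390],(400,300)),cv2.resize(c["color"],(400,300))])[...,::-1])
P=cloud(s);k=s["color"].astype(int);z=P[...,2]
m=(s["range_z"]>0)&(k[...,0]>1.6*k[...,2])&(abs(P[...,1])<.08)&(z>.035)&(z<.12)&(P[...,0]>.6)
q=P[m];hi=q[q[:,2]>.09];print(len(q),q.min(0),q.max(0),(hi.min(0)+hi.max(0))/2)
y=7.7*np.pi/180;e=np.array([np.cos(y),np.sin(y)])
t=(P[...,:2]-[.684,-.002])@np.array([-e[1],e[0]]);S=(P[...,:2]-[.684,-.002])@e
kk=(z>.055)&(z<.075)&(abs(t)<.06)&(S<-.03)&(S>-.2);print("lip",np.percentile(S[kk],[2,50,98]),kk.sum())
E
```

```text
time_s: 22.82
tool_pos: [0.5507, -0.0198, 0.1416]
tool_rot: [-180.0, -0.1, 7.9]
force: [-0.6, 0.3, 0.6]
grip_width: 0.0003
grasp_force: 0.0
time_s: 23.23
tool_pos: [0.4948, -0.0278, 0.2022]
tool_rot: [-179.8, -0.3, 7.8]
force: [0.2, -0.2, -0.7]
grip_width: 0.0007
grasp_force: 0.0
369 [ 0.68697724 -0.04295425  0.03996835] [0.72261086 0.020827   0.10993133] [0.70466714 0.00253993 0.10012642]
lip [-0.07433034 -0.06767217 -0.06413036] 323
```

View pics/s8.png

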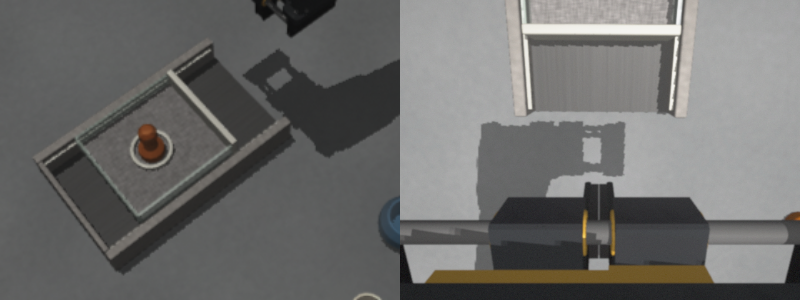

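The scene view shows the seal upright in the ring at (148,145). The tray is well inside the frame, its lip 65 mm further in and holding. The arm is clear and nothing else has moved, so I'm handing in.

```bash
python3 -c "
from cell import env
print(env.sign_off())"
```

```text
the job is handed in; nothing more can be done
None
```

The job is handed in: the seal stands upright in the well and the tray was pushed past its catch until it held at 14 N, which means home and not rammed; the arm ended clear at about 23 s, and the hand-in returned no verdict.

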